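# Check the coffee leveller on the bar's height gauge

### The job

The leveller's depth collar was reset after cleaning, so its height has to be checked on the bar gauge: push the black leveller along the worktop until it sits home in the vee of the gauge's base, under the sprung foot. Then press the gauge's head down so that the foot bears on the leveller's top and the lip of the steel barrel stands on the green band of the foot's stem, without driving the foot solid. Leave the gauge down on the leveller for the reading, and leave the dosing ring, brush and bell where they are.

Things in the scene. Friction and masses are not known exactly. Their poses are not given: they have to be found in the camera images.
- leveller: Black round coffee leveller (distribution tool), a solid disc 62 mm in diameter and 32 mm high, about 0.33 kg, standing loose on the worktop in front of the gauge (not the like one far back among the machines). Origin at the centre of its underside; z up along its axis. It starts in front of the vee, 90 to 140 mm from the gauge's origin.
- gauge: Bench height gauge, dark iron base fixed to the worktop. Origin on the worktop right below the foot's axis; own x points from the vee's open mouth into it, towards the column; z up. Vee: two upright faces at 90 degrees, 16 mm high, from x = 1 mm to the apex at 44 mm, mouth 86 mm wide; a 62 mm disc pushed along x touches both with its centre on the origin. Column 194 mm high at x = 70 mm.
- gauge_head (a joint): Slide of the gauge's head down the column, m: 0 at the top, 0.080 at the bottom. Moves straight down against a drag of about 6 N and stays where it is left. At value q the tip of the extended foot is 0.090 - q and the top of the press pad 0.196 - q above the worktop.
- gauge_foot (a joint): Take-up of the sprung foot into the barrel, m: 0 extended, 0.020 solid. Spring: 1 N at first, 0.2 N more per mm. The green band (10 mm long, on the stem) passes the barrel's lip from 0.005 to 0.015; 0.010 is its middle. With the foot on a part of height h: 0.090 - gauge_head + gauge_foot = h.
- gauge_pad (a point): Centre of the top of the round black press pad (40 mm across) on the gauge's head, 106 mm above the tip of the extended foot. Below it, on the same axis: a steel barrel 26 mm across, then the foot. Both overhang the leveller's place, so a gripper that pushes the leveller home must lean back about 30 degrees, fingertips forward, to stay clear. Moves with the head.
- foot_tip (a point): Centre of the flat underside of the foot, a steel button 20 mm in diameter; moves with the foot.
- dosing_ring: Bystander: steel dosing funnel ring, 72 mm in diameter, 25 mm high, loose on the right of the bar; origin at the centre of its underside.
- bar_brush: Bystander: wooden bar brush, 169 mm long, 23 mm high, lying loose at the right front of the bar; origin near its middle on the underside, long along its y axis.
- counter_bell: Bystander: steel counter bell, a dome on a black foot, 64 mm across, 56 mm high, standing loose; origin at the centre of its underside.
There are look-alikes about, which are no part of the job. Leave any pink or purple look-alike of the leveller alone.

How it is judged:
By the outcome, as a careful person would: the job done as asked, in the order asked, and still so for the second after the job is handed in, with the robot touching nothing.
It also fails if it takes over 51 s, if anything falls off the work surface, if the arm or the gripper's body presses on something with over 40 N, if the wrist force passes 120 N, or if a joint passes its speed limit or range.

### The arm

A 7-joint arm with a two-finger parallel gripper is mounted at the origin on a cart in front of the work surface, level with it; the furniture and walls round the work are solid. World frame = base frame: x ahead of the robot, y to its left, z up, the work surface at z = 0. Lengths are in m, angles in degrees, forces in N, time in s.
With the tool pointing down it reaches from about 0.425 to 0.875 m from the base axis. Payload 4.7 kg.
Tool frame: the origin (TCP) lies between the finger pads; the fingertips stand 8 mm ahead of it and the grasp point (between the pads) lies 11 mm behind it (env.tip_extent is the distance from the TCP to the fingertips, in m); z points along the fingers, y is the line along which they close (so a half turn about z gives the same grasp; the last joint's range is limited). The gripper opens to 87 mm and grips with 3 to 60 N. Pads are 19 mm wide; open, the fingers measure 117 mm over their backs; the gripper's body (75 mm by 190 mm) begins 51 mm behind the grasp point.
Start: joints at [75.808, 18.392, -4.016, 83.108, 1.295, 78.541, -3.26], TCP at [0.168, -0.628, 0.231] pointing down, gripper open.
Joint ranges: [-163.93, 163.93], [-17.29, 119.83], [-79.2, 71.16], [3.27, 140.29], [-89.18, 269.18], [5.43, 117.66], [-154.24, 154.24]. Speed limits (degrees/s): [147.25, 147.25, 180, 180, 180, 180, 180].

### API

Orientations are given as [roll, pitch, yaw] about the fixed x, y, z axes, in that order (R = Rz(yaw) Ry(pitch) Rx(roll)).
In Python, from cell import sensors, vision, workorder, env gives the robot as it stands.
- The arm moves only by the tool drive_tool, never from a script. Its argument "moves" is a list of rows, each an object of numbers: "x", "y", "z": the shift along the tool's x, y, z in mm; "rx", "ry", "rz": the turn, a rotation vector about the tool's x, y, z in rad; "fingers": the closure, from -1 (fully open) to 1 (shut). In form: [{"x": .., "y": .., "z": .., "rx": .., "ry": .., "rz": .., "fingers": ..}, ...]. A call has 1 to 20 rows; each row is the pose to reach, as a shift and turn from the pose commanded when the call began, along the tool's axes at that moment; what a row does not reach only later rows make up. A row lasts 1/8 s, in which the tool goes at most 62.5 mm and 10.7 degrees, less where a joint would pass 70% of its speed; a pose out of reach is approached as far as the arm can. A call with a gripper value outside its range is refused whole. The fingers move at their own pace and stop on an object; "force" is the grip in N (left out, the last holds). Time passes only in rows, so rows that repeat a pose let the fingers close. It gives the time, the measured TCP pose, the force, the opening and the grip force at its end, in the units of the state.
- sensors.get_obs(): the state, without advancing time (a new reading comes with each control period).
- vision.read_camera(name): name is "side" or "top" or "wrist"; returns a dict with "image" (480x640x3 uint8, red, green, blue), "fx", "fy", "cx", "cy" (pixels), "k1" (the pictures are not rectified: a ray, as slopes to the right and down, at radius r is drawn at 1 + k1 r^2 times it, then the intrinsics apply), "R" (3x3) and "t" (3): a world point X has camera coordinates R X + t. Camera axes: x right, y down, z forward; pixel columns grow to the right and rows downward; lengths in m; the calibration is good to about 2 mm. A picture is of the moment at which its call begins. There is no depth.
- workorder.sign_off(): hands the job in; it is judged then, once.
The state is a dict: "time_s": time; "qpos": joint angles; "joint_velocities": joint speeds; "effort": joint torques, N m; "tool_pos": TCP position; "tool_rot": TCP orientation; "force": force on the tool from outside, world axes, zero at the start; "wrist_torque": the same for the moment, N m; "grip_width": finger opening in m; "grasp_force": force on a finger pad.
Only numpy, scipy, OpenCV 4.12 (cv2) and the standard library are available. Lean on these libraries where they do the work, as an engineer would, in place of code of your own. Each camera call takes 0.05 s, during which the arm holds its last target. There are 200 camera calls.

## Working session

There is one attempt and no reset: what is moved stays moved. The work goes in short steps, Python scripts to look and compute and a tool call to move; the robot and the scene stay as the last step left them, time stands still between calls to the robot, and variables do not carry over. Pictures are saved under pics/ and viewed, at most 10 in all, crops included, and the job is handed in when it is done.

Besides the shell and the picture viewer there is one more tool, called by a JSON object that holds its "fn" and its "kwargs", one argument or row to a line. drive_tool: Moves the arm, as the interface text tells. Its arguments: {"type":"object","properties":{"moves":{"type":"array"},"force":{"type":"number"}},"required":["moves"]}

```bash
ls; mkdir -p pics; cat > h.py <<'E'
import numpy as np, cv2
from cell import sensors, vision, workorder, env
def cam(n):
    c=vision.read_camera(n); c['R']=np.array(c['R']);c['t']=np.array(c['t']); return c
def save(c,f): cv2.imwrite('pics/'+f,c['image'][:,:,::-1])
def ray(c,u,v):
    K=np.array([[c['fx'],0,c['cx']],[0,c['fy'],c['cy']],[0,0,1.]])
    p=cv2.undistortPoints(np.array([[[u,v]]],float),K,np.array([c['k1'],0,0,0.]))[0,0]
    # k1 model: distorted = (1+k1 r^2)*undist, same as OpenCV
    d=c['R'].T@np.array([p[0],p[1],1]); o=-c['R'].T@c['t']; return o,d/np.linalg.norm(d)
def onz(c,u,v,z):
    o,d=ray(c,u,v); return o+d*(z-o[2])/d[2]
def proj(c,X):
    q=c['R']@np.array(X,float)+c['t']; x,y=q[:2]/q[2]; s=1+c['k1']*(x*x+y*y)
    return c['fx']*x*s+c['cx'],c['fy']*y*s+c['cy']
E
python3 - <<'E'
from h import *
for n in('side','top'):
    c=cam(n);save(c,n+'0.png');print(n,-c['R'].T@c['t'],c['R'][2],c['fx'],c['k1'])
print(sensors.get_obs())
E
```

```text
pics
side [-0.08411298  0.77796267  0.6156692 ] [ 0.57393225 -0.70521388 -0.41626333] 512.3818123690552 0.040247414347230205
top [ 0.423222   -0.015621    1.46400524] [ 0.09077803 -0.00892478 -0.99583116] 529.8986956209603 0.029455737359624444
{'time_s': 0.1, 'qpos': array([75.80765296, 18.43516244, -4.01738989, 83.16719444,  1.2926916 ,
       78.54051848, -3.25986072]), 'joint_velocities': array([-0.0421623 , -0.12306204,  0.01861488, -0.11218093,  0.08295917,
       -0.03201631,  0.04548789]), 'effort': array([-4.32763554e-04, -4.92569089e+01, -4.05860329e-01, -3.13399172e+01,
       -6.40833378e-02,  3.94726137e-02,  8.80627249e-05]), 'tool_pos': array([ 0.16809816, -0.62739577,  0.22957343]), 'tool_rot': array([-1.79902235e+02,  2.55395055e-03,  1.50033702e+01]), 'force': array([ 0.20541571, -0.22662634, -0.038696  ]), 'wrist_torque': array([ 0.03532113, -0.01848566, -0.0632956 ]), 'grasp_force': 0.0, 'grip_width': 0.08679249910503199}
```

View pics/side0.png

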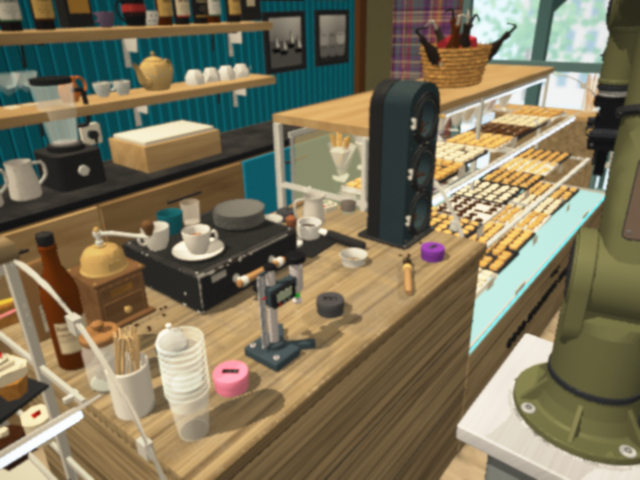

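View pics/top0.png

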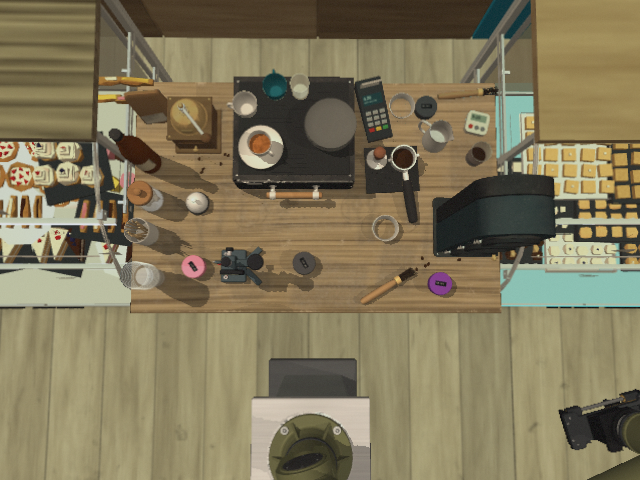

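The top view shows the leveller at (305,263), the gauge at about (240,265) with its mouth towards image right, the ring at (386,228), the brush at (388,287) and the bell at (197,203). The side view shows the leveller at (330,304) and the gauge at (275,330). I'll enlarge both next.

```bash
python3 - <<'E'
from h import *
t=cv2.imread('pics/top0.png')[225:305,205:335]; s=cv2.imread('pics/side0.png')[255:375,235:355]
a=cv2.resize(t,None,fx=6,fy=6,interpolation=cv2.INTER_CUBIC); cv2.imwrite('pics/topc.png',a)
cv2.imwrite('pics/sidec.png',cv2.resize(s,None,fx=5,fy=5,interpolation=cv2.INTER_CUBIC))
c=cam('top'); im=c['image']
hsv=cv2.cvtColor(im,cv2.COLOR_RGB2HSV)
m=((hsv[...,2]<95)).astype(np.uint8)
n,l,st,ce=cv2.connectedComponentsWithStats(m)
for i in range(1,n):
    x,y,w,h,A=st[i]
    if A>40 and 200<x<340 and 230<y<300: print(st[i],ce[i],onz(c,*ce[i],0.032))
E
```

```text
[ 214  247   73   41 1447] [243.39391845 267.25293711] [0.50281282 0.18184755 0.032     ]
[293 252  29  23 467] [305.2012848 263.2869379] [0.51369575 0.01509114 0.032     ]
[297 284  16   5  60] [304.73333333 286.33333333] [0.45149029 0.01614178 0.032     ]
```

View pics/topc.png

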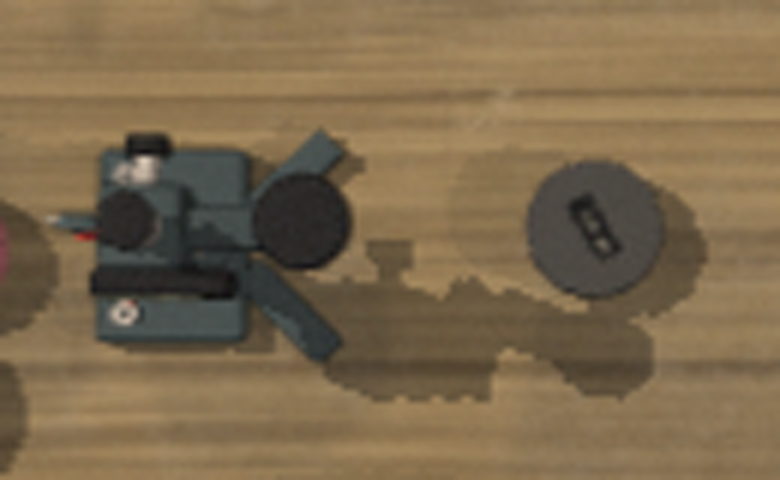

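View pics/sidec.png

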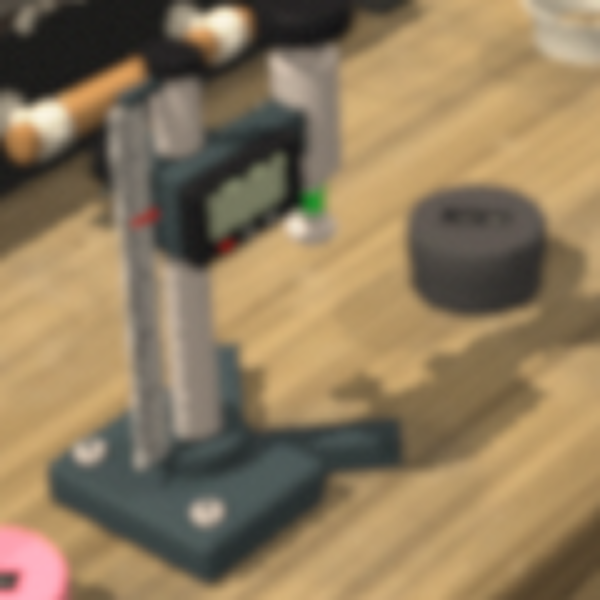

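The crops show the pad at crop (302,220), the inner vee tips at (347,152) and (343,340), and the leveller's top centred at (596,228). The green band is visible below the barrel in the side crop.

```bash
python3 - <<'E'
from h import *
c=cam('top'); s=cam('side')
f=lambda x,y:((x+.5)/6-.5+205,(y+.5)/6-.5+225)
P=onz(c,*f(302,220),.196); a=onz(c,*f(347,152),.016); b=onz(c,*f(343,340),.016)
a2=onz(c,*f(322,130),.016); b2=onz(c,*f(318,362),.016)
L=onz(c,*f(596,228),.032)
print('pad',P,'tips',a,b,np.linalg.norm(a-b),'mid',(a+b)/2,'outer mid',(a2+b2)/2)
d=(b-a)[:2]; print('yaw from tips', np.degrees(np.arctan2(d[0],-d[1]))) 
for q in((97,152),(247,152),(97,342),(245,342)): print(onz(c,*f(*q),.016))
print('lev',L, [onz(c,*f(x,y),.032)[:2] for x,y in((528,228),(664,228),(596,160),(596,297))])
g=lambda x,y:((x+.5)/5-.5+235,(y+.5)/5-.5+255)
print('side lev top', onz(s,*g(477,217),.032))
print('side foot tip', onz(s,*g(313,235),.09))
# consistency of pad vs tip ray
o1,d1=ray(c,*f(302,220));o2,d2=ray(s,*g(313,232))
print(proj(s,[P[0],P[1],.09]),g(313,235))
E
```

```text
pad [0.50810081 0.13191932 0.196     ] tips [0.55127902 0.132729   0.016     ] [0.46557222 0.13361548 0.016     ] 0.08571138755447483 mid [0.50842562 0.13317224 0.016     ] outer mid [0.50847809 0.14453298 0.016     ]
yaw from tips -90.59259760088366
[0.55113026 0.24649975 0.016     ]
[0.55121929 0.17828457 0.016     ]
[0.4646391  0.24493696 0.016     ]
[0.46465127 0.17800229 0.016     ]
lev [0.51559921 0.018573   0.032     ] [array([0.51556715, 0.04922588]), array([ 0.5156323 , -0.01209551]), array([0.54638275, 0.01868196]), array([0.48448821, 0.01846159])]
side lev top [0.5107956 0.0199548 0.032    ]
side foot tip [0.49451401 0.14421786 0.09      ]
(np.float64(296.1085937184041), np.float64(296.79235784041913)) (297.2, 301.6)
```

```bash
cat >> h.py <<'E'
from scipy.spatial.transform import Rotation as Ro
def rot(e): return Ro.from_euler('xyz',e,degrees=True)
def lean(a,yaw=90): # tool z leans forward by a deg along the direction (cos yaw, sin yaw)
    return rot([0,0,yaw])*rot([0,-a,0])*rot([180,0,0])
def plan(p,R):
    o=sensors.get_obs(); R0=rot(o['tool_rot'])
    d=R0.inv().apply(np.array(p)-o['tool_pos'])*1000; rv=(R0.inv()*R).as_rotvec()
    print('mm',d.round(1),'rv',rv.round(3),'now',o['tool_pos'].round(4),o['tool_rot'].round(2),'F',o['force'].round(1),'w',round(o['grip_width'],4),'t',o['time_s'])
E
python3 - <<'E'
from h import *
print(lean(30).as_matrix().round(3))
plan([.47,-.12,.25],lean(0)); plan([.515,-.07,.16],lean(30))
E
```

```text
[[ 0.     1.     0.   ]
 [ 0.866 -0.     0.5  ]
 [ 0.5    0.    -0.866]]
mm [ 423.  -412.2  -19.6] rv [-1.000e-03 -1.000e-03 -1.309e+00] now [ 0.1681 -0.6276  0.23  ] [-1.7995e+02  1.0000e-02  1.5000e+01] F [-0.1 -0.5 -0.2] w 0.0868 t 0.25
mm [ 479.4 -448.8   70.4] rv [ 0.341  0.445 -1.277] now [ 0.1681 -0.6276  0.23  ] [-1.7995e+02  1.0000e-02  1.5000e+01] F [-0.1 -0.5 -0.2] w 0.0868 t 0.25
```

{"fn": "drive_tool", "kwargs": {
  "moves": [
    {"x": 35,"y": -34,"z": -2,"rz": -0.11,"fingers": 0.17},
    {"x": 70,"y": -69,"z": -3,"rz": -0.22,"fingers": 0.17},
    {"x": 106,"y": -103,"z": -5,"rz": -0.33,"fingers": 0.17},
    {"x": 141,"y": -137,"z": -7,"rz": -0.44,"fingers": 0.17},
    {"x": 176,"y": -172,"z": -8,"rz": -0.55,"fingers": 0.17},
    {"x": 211,"y": -206,"z": -10,"rz": -0.65,"fingers": 0.17},
    {"x": 247,"y": -240,"z": -12,"rz": -0.76,"fingers": 0.17},
    {"x": 282,"y": -275,"z": -13,"rz": -0.87,"fingers": 0.17},
    {"x": 317,"y": -309,"z": -15,"rz": -0.98,"fingers": 0.17},
    {"x": 352,"y": -343,"z": -17,"rz": -1.09,"fingers": 0.17},
    {"x": 388,"y": -378,"z": -18,"rz": -1.2,"fingers": 0.17},
    {"x": 423,"y": -412,"z": -20,"rz": -1.309,"fingers": 0.17},
    {"x": 423,"y": -412,"z": -20,"rz": -1.309,"fingers": 0.17},
    {"x": 423,"y": -412,"z": -20,"rz": -1.309,"fingers": 0.17},
    {"x": 423,"y": -412,"z": -20,"rz": -1.309,"fingers": 0.17}
  ]
}}

```text
invalid input at $.moves[0]: expected keys x, y, z, rx, ry, rz, fingers
```

```bash
python3 - <<'E'
from h import *
plan([.515,-.05,.15],lean(30)); print(sensors.get_obs()['qpos'].round(1))
# leveller, precise from wrist and top
c=cam('wrist'); save(c,'wrist1.png')
E
```

```text
mm [ 484.6 -468.1   80.4] rv [ 0.341  0.445 -1.277] now [ 0.1681 -0.6276  0.23  ] [-1.7995e+02  1.0000e-02  1.5000e+01] F [-0.1 -0.5 -0.2] w 0.0868 t 0.25
[75.8 18.4 -4.  83.1  1.3 78.5 -3.3]
```

View pics/wrist1.png

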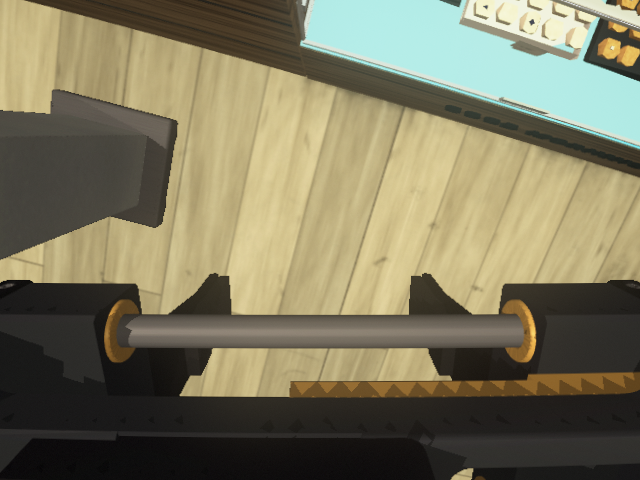

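The move was refused because every row needs all its keys, so this wrist view from the start pose shows only floor, the cart (left) and the open fingers at (215,300) and (425,300). I'll resend the move with complete rows.

{"fn": "drive_tool", "kwargs": {
  "moves": [
    {"x": 35,"y": -34,"z": -2,"rx": 0,"ry": 0,"rz": -0.11,"fingers": 0.17},
    {"x": 70,"y": -69,"z": -3,"rx": 0,"ry": 0,"rz": -0.22,"fingers": 0.17},
    {"x": 106,"y": -103,"z": -5,"rx": 0,"ry": 0,"rz": -0.33,"fingers": 0.17},
    {"x": 141,"y": -137,"z": -7,"rx": 0,"ry": 0,"rz": -0.44,"fingers": 0.17},
    {"x": 176,"y": -172,"z": -8,"rx": 0,"ry": 0,"rz": -0.55,"fingers": 0.17},
    {"x": 211,"y": -206,"z": -10,"rx": 0,"ry": 0,"rz": -0.65,"fingers": 0.17},
    {"x": 247,"y": -240,"z": -12,"rx": 0,"ry": 0,"rz": -0.76,"fingers": 0.17},
    {"x": 282,"y": -275,"z": -13,"rx": 0,"ry": 0,"rz": -0.87,"fingers": 0.17},
    {"x": 317,"y": -309,"z": -15,"rx": 0,"ry": 0,"rz": -0.98,"fingers": 0.17},
    {"x": 352,"y": -343,"z": -17,"rx": 0,"ry": 0,"rz": -1.09,"fingers": 0.17},
    {"x": 388,"y": -378,"z": -18,"rx": 0,"ry": 0,"rz": -1.2,"fingers": 0.17},
    {"x": 423,"y": -412,"z": -20,"rx": 0,"ry": 0,"rz": -1.309,"fingers": 0.17},
    {"x": 423,"y": -412,"z": -20,"rx": 0,"ry": 0,"rz": -1.309,"fingers": 0.17},
    {"x": 423,"y": -412,"z": -20,"rx": 0,"ry": 0,"rz": -1.309,"fingers": 0.17},
    {"x": 423,"y": -412,"z": -20,"rx": 0,"ry": 0,"rz": -1.309,"fingers": 0.17}
  ]
}}

```text
time_s: 2.17
tool_pos: [0.4695, -0.1219, 0.2503]
tool_rot: [-180.0, 0.0, 89.8]
force: [-0.3, 0.1, -0.3]
grip_width: 0.0363
grasp_force: 0.0
```

```bash
python3 - <<'E'
from h import *
plan([.515,-.06,.15],lean(30)); print(sensors.get_obs()['qpos'].round(1))
c=cam('wrist'); save(c,'wrist2.png')
print(proj(c,[.5156,.0186,.032]),proj(c,[.508,.132,.196]),c['fx'])
E
```

```text
mm [ 62.1  45.4 100.3] rv [ 0.     0.524 -0.003] now [ 0.4695 -0.1219  0.2503] [-1.7997e+02  2.0000e-02  8.9830e+01] F [-0.3  0.1 -0.3] w 0.0363 t 2.175
[ 47.5  -1.2 -35.3 103.   -0.7  78.1  12.2]
(np.float64(368.477875779614), np.float64(62.79068181438552)) (np.float64(404.36844787886565), np.float64(-269.67913144529325)) 364.2194333900392
```

View pics/wrist2.png

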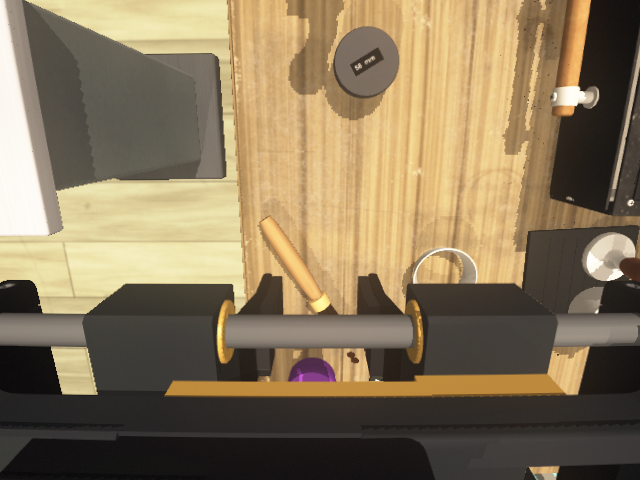

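The wrist view shows the leveller at (367,61), against a predicted (368,63), so the measurement holds. The brush and ring are well behind the path.

{"fn": "drive_tool", "kwargs": {
  "moves": [
    {"x": 18,"y": 11,"z": 35,"rx": 0,"ry": 0.13,"rz": 0,"fingers": 0.17},
    {"x": 36,"y": 22,"z": 70,"rx": 0,"ry": 0.26,"rz": 0,"fingers": 0.17},
    {"x": 54,"y": 33,"z": 105,"rx": 0,"ry": 0.39,"rz": -0.003,"fingers": 0.17},
    {"x": 72,"y": 45,"z": 140,"rx": 0,"ry": 0.524,"rz": -0.003,"fingers": 0.17},
    {"x": 72,"y": 45,"z": 160,"rx": 0,"ry": 0.524,"rz": -0.003,"fingers": 0.17},
    {"x": 72,"y": 45,"z": 180,"rx": 0,"ry": 0.524,"rz": -0.003,"fingers": 0.17},
    {"x": 72,"y": 45,"z": 200,"rx": 0,"ry": 0.524,"rz": -0.003,"fingers": 0.17},
    {"x": 72,"y": 45,"z": 215,"rx": 0,"ry": 0.524,"rz": -0.003,"fingers": 0.17},
    {"x": 72,"y": 45,"z": 225,"rx": 0,"ry": 0.524,"rz": -0.003,"fingers": 0.17},
    {"x": 72,"y": 45,"z": 228,"rx": 0,"ry": 0.524,"rz": -0.003,"fingers": 0.17},
    {"x": 72,"y": 45,"z": 228,"rx": 0,"ry": 0.524,"rz": -0.003,"fingers": 0.17}
  ]
}}

```text
time_s: 3.6
tool_pos: [0.5154, -0.0484, 0.0227]
tool_rot: [179.9, -30.0, 90.2]
force: [-0.3, -0.9, 0.0]
grip_width: 0.0363
grasp_force: 0.0
```

```bash
python3 - <<'E'
from h import *
plan([.508,.085,.020],lean(30)); print(sensors.get_obs()['qpos'].round(1))
plan([.5145,-.019,.020],lean(30))
E
```

```text
mm [114.2  -7.   69.1] rv [-0.    -0.     0.003] now [ 0.5154 -0.0484  0.0227] [179.93 -30.01  90.2 ] F [-0.3 -0.9  0. ] w 0.0363 t 3.6
[ 48.9  27.  -32.6 108.1 -16.6  59.6  28. ]
mm [24.1 -0.8 17.1] rv [-0.    -0.     0.003] now [ 0.5154 -0.0484  0.0227] [179.93 -30.01  90.2 ] F [-0.3 -0.9  0. ] w 0.0363 t 3.6
```

{"fn": "drive_tool", "kwargs": {
  "moves": [
    {"x": 12,"y": -0.4,"z": 8.5,"rx": 0,"ry": 0,"rz": 0.003,"fingers": 0.17},
    {"x": 21,"y": -0.8,"z": 15,"rx": 0,"ry": 0,"rz": 0.003,"fingers": 0.17},
    {"x": 26,"y": -1,"z": 18,"rx": 0,"ry": 0,"rz": 0.003,"fingers": 0.17},
    {"x": 32,"y": -1.4,"z": 21.5,"rx": 0,"ry": 0,"rz": 0.003,"fingers": 0.17},
    {"x": 39,"y": -1.9,"z": 25.6,"rx": 0,"ry": 0,"rz": 0.003,"fingers": 0.17},
    {"x": 46,"y": -2.4,"z": 29.7,"rx": 0,"ry": 0,"rz": 0.003,"fingers": 0.17},
    {"x": 53,"y": -2.9,"z": 33.7,"rx": 0,"ry": 0,"rz": 0.003,"fingers": 0.17},
    {"x": 60,"y": -3.4,"z": 37.8,"rx": 0,"ry": 0,"rz": 0.003,"fingers": 0.17},
    {"x": 67,"y": -3.9,"z": 41.8,"rx": 0,"ry": 0,"rz": 0.003,"fingers": 0.17},
    {"x": 74,"y": -4.4,"z": 45.9,"rx": 0,"ry": 0,"rz": 0.003,"fingers": 0.17},
    {"x": 81,"y": -4.9,"z": 50,"rx": 0,"ry": 0,"rz": 0.003,"fingers": 0.17},
    {"x": 88,"y": -5.4,"z": 54,"rx": 0,"ry": 0,"rz": 0.003,"fingers": 0.17},
    {"x": 95,"y": -5.9,"z": 58,"rx": 0,"ry": 0,"rz": 0.003,"fingers": 0.17},
    {"x": 101,"y": -6.3,"z": 61.5,"rx": 0,"ry": 0,"rz": 0.003,"fingers": 0.17},
    {"x": 106,"y": -6.7,"z": 64.4,"rx": 0,"ry": 0,"rz": 0.003,"fingers": 0.17},
    {"x": 110,"y": -7,"z": 66.7,"rx": 0,"ry": 0,"rz": 0.003,"fingers": 0.17},
    {"x": 110,"y": -7,"z": 66.7,"rx": 0,"ry": 0,"rz": 0.003,"fingers": 0.17}
  ]
}}

```text
time_s: 5.72
tool_pos: [0.5076, 0.0808, 0.0198]
tool_rot: [-179.9, -30.0, 90.0]
force: [0.6, -1.0, -0.8]
grip_width: 0.0362
grasp_force: 0.3
```

```bash
python3 - <<'E'
from h import *
plan([.508,.095,.020],lean(30))
c=cam('side'); t=cam('top')
a=cv2.resize(c['image'][255:375,235:355],None,fx=3.3,fy=5,interpolation=cv2.INTER_CUBIC)
a=cv2.resize(c['image'][265:365,235:335],(400,400),interpolation=cv2.INTER_CUBIC)
b=cv2.resize(t['image'][215:315,205:305],(400,400),interpolation=cv2.INTER_CUBIC)
cv2.imwrite('pics/push1.png',np.hstack([a,b])[:,:,::-1])
E
```

```text
mm [12.3  0.4  7. ] rv [-0.001 -0.001  0.   ] now [0.5076 0.0808 0.0198] [-179.94  -30.05   90.03] F [ 0.6 -1.  -0.8] w 0.0362 t 5.725
```

View pics/push1.png

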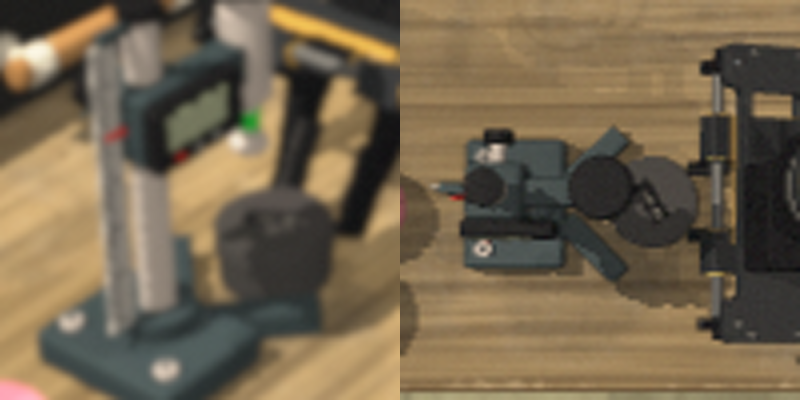

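The side crop shows the leveller entering the vee with the gripper clear of the foot. The top crop puts its centre at (652,201), still some 14 mm short of home.

{"fn": "drive_tool", "kwargs": {
  "moves": [
    {"x": 3,"y": 0.1,"z": 1.7,"rx": 0,"ry": 0,"rz": 0,"fingers": 0.17},
    {"x": 6,"y": 0.2,"z": 3.5,"rx": 0,"ry": 0,"rz": 0,"fingers": 0.17},
    {"x": 8,"y": 0.3,"z": 4.6,"rx": 0,"ry": 0,"rz": 0,"fingers": 0.17},
    {"x": 9.5,"y": 0.4,"z": 5.5,"rx": 0,"ry": 0,"rz": 0,"fingers": 0.17},
    {"x": 10.4,"y": 0.4,"z": 6,"rx": 0,"ry": 0,"rz": 0,"fingers": 0.17},
    {"x": 10.4,"y": 0.4,"z": 6,"rx": 0,"ry": 0,"rz": 0,"fingers": 0.17}
  ]
}}

```text
time_s: 6.58
tool_pos: [0.5081, 0.0923, 0.0198]
tool_rot: [-179.9, -30.0, 90.0]
force: [-0.1, -0.1, 0.6]
grip_width: 0.0366
grasp_force: 0.5
```

{"fn": "drive_tool", "kwargs": {
  "moves": [
    {"x": 0.9,"y": 0,"z": 0.5,"rx": 0,"ry": 0,"rz": 0,"fingers": 0.17},
    {"x": 0.9,"y": 0,"z": 0.5,"rx": 0,"ry": 0,"rz": 0,"fingers": 0.17}
  ]
}}

```text
time_s: 6.82
tool_pos: [0.5081, 0.0933, 0.0198]
tool_rot: [-179.9, -30.0, 90.0]
force: [-0.2, -0.3, -0.7]
grip_width: 0.036
grasp_force: 0.6
```

{"fn": "drive_tool", "kwargs": {
  "moves": [
    {"x": 0.9,"y": 0,"z": 0.5,"rx": 0,"ry": 0,"rz": 0,"fingers": 0.17},
    {"x": 0.9,"y": 0,"z": 0.5,"rx": 0,"ry": 0,"rz": 0,"fingers": 0.17}
  ]
}}

```text
time_s: 7.08
tool_pos: [0.5081, 0.0943, 0.0198]
tool_rot: [-179.9, -30.0, 90.0]
force: [0.1, -1.3, -1.3]
grip_width: 0.0362
grasp_force: 0.5
```

{"fn": "drive_tool", "kwargs": {
  "moves": [
    {"x": 0.9,"y": 0,"z": 0.5,"rx": 0,"ry": 0,"rz": 0,"fingers": 0.17},
    {"x": 0.9,"y": 0,"z": 0.5,"rx": 0,"ry": 0,"rz": 0,"fingers": 0.17}
  ]
}}

```text
time_s: 7.32
tool_pos: [0.5082, 0.0954, 0.0199]
tool_rot: [-180.0, -30.0, 90.0]
force: [0.7, -1.2, -0.3]
grip_width: 0.0361
grasp_force: 0.5
```

{"fn": "drive_tool", "kwargs": {
  "moves": [
    {"x": 0.9,"y": 0,"z": 0.5,"rx": 0,"ry": 0,"rz": 0,"fingers": 0.17},
    {"x": 0.9,"y": 0,"z": 0.5,"rx": 0,"ry": 0,"rz": 0,"fingers": 0.17}
  ]
}}

```text
time_s: 7.58
tool_pos: [0.5081, 0.0964, 0.0199]
tool_rot: [-179.9, -30.0, 90.0]
force: [0.0, -0.2, 0.1]
grip_width: 0.0366
grasp_force: 0.5
```

{"fn": "drive_tool", "kwargs": {
  "moves": [
    {"x": 0.9,"y": 0,"z": 0.5,"rx": 0,"ry": 0,"rz": 0,"fingers": 0.17},
    {"x": 0.9,"y": 0,"z": 0.5,"rx": 0,"ry": 0,"rz": 0,"fingers": 0.17}
  ]
}}

```text
time_s: 7.82
tool_pos: [0.5081, 0.0971, 0.0198]
tool_rot: [-179.9, -30.0, 90.0]
force: [0.1, -1.6, -0.1]
grip_width: 0.0361
grasp_force: 1.1
```

{"fn": "drive_tool", "kwargs": {
  "moves": [
    {"x": 0.9,"y": 0,"z": 0.5,"rx": 0,"ry": 0,"rz": 0,"fingers": 0.17},
    {"x": 0.9,"y": 0,"z": 0.5,"rx": 0,"ry": 0,"rz": 0,"fingers": 0.17}
  ]
}}

```text
time_s: 8.07
tool_pos: [0.5081, 0.0977, 0.0198]
tool_rot: [-179.9, -30.0, 90.0]
force: [-1.0, -5.0, 0.1]
grip_width: 0.0361
grasp_force: 2.3
```

{"fn": "drive_tool", "kwargs": {
  "moves": [
    {"x": 0.9,"y": 0,"z": 0.5,"rx": 0,"ry": 0,"rz": 0,"fingers": 0.17},
    {"x": 0.9,"y": 0,"z": 0.5,"rx": 0,"ry": 0,"rz": 0,"fingers": 0.17}
  ]
}}

```text
time_s: 8.32
tool_pos: [0.508, 0.0981, 0.0197]
tool_rot: [-179.9, -29.9, 90.0]
force: [-1.4, -6.3, 1.4]
grip_width: 0.0365
grasp_force: 3.4
```

{"fn": "drive_tool", "kwargs": {
  "moves": [
    {"x": 1.3,"y": 0,"z": 0.8,"rx": 0,"ry": 0,"rz": 0,"fingers": 0.17},
    {"x": 1.3,"y": 0,"z": 0.8,"rx": 0,"ry": 0,"rz": 0,"fingers": 0.17},
    {"x": 1.3,"y": 0,"z": 0.8,"rx": 0,"ry": 0,"rz": 0,"fingers": 0.17}
  ]
}}

```text
time_s: 8.7
tool_pos: [0.5081, 0.0986, 0.0195]
tool_rot: [-179.9, -29.9, 89.9]
force: [-3.0, -9.8, 3.6]
grip_width: 0.0358
grasp_force: 5.0
```

{"fn": "drive_tool", "kwargs": {
  "moves": [
    {"x": -4,"y": 0,"z": -2.3,"rx": 0,"ry": 0,"rz": 0,"fingers": 0.17},
    {"x": -15,"y": 0,"z": -8.7,"rx": 0,"ry": 0,"rz": 0,"fingers": 0.17},
    {"x": -35,"y": 0,"z": -20,"rx": 0,"ry": 0,"rz": 0,"fingers": 0.17},
    {"x": -55,"y": 0,"z": -32,"rx": 0,"ry": 0,"rz": 0,"fingers": 0.17},
    {"x": -75,"y": 0,"z": -43,"rx": 0,"ry": 0,"rz": 0,"fingers": 0.17},
    {"x": -75,"y": 0,"z": -43,"rx": 0,"ry": 0,"rz": 0,"fingers": 0.17}
  ]
}}

```text
time_s: 9.45
tool_pos: [0.5088, 0.0113, 0.0193]
tool_rot: [-179.9, -30.0, 89.7]
force: [0.4, 0.9, 0.5]
grip_width: 0.0361
grasp_force: 0.0
```

```bash
python3 - <<'E'
from h import *
plan([.508,0,.19],lean(0));plan([.508,0.0,.27],lean(0)); plan([.508,.132,.27],lean(0))
c=cam('side'); t=cam('top')
a=cv2.resize(c['image'][265:365,235:335],(400,400),interpolation=cv2.INTER_CUBIC)
b=cv2.resize(t['image'][225:305,205:285],(400,400),interpolation=cv2.INTER_CUBIC)
cv2.imwrite('pics/push2.png',np.hstack([a,b])[:,:,::-1])
E
```

```text
mm [  75.5   -0.9 -153.5] rv [ 0.    -0.523 -0.005] now [0.5088 0.0113 0.0193] [-179.95  -29.98   89.71] F [0.4 0.9 0.5] w 0.0361 t 9.45
mm [ 115.5   -0.9 -222.8] rv [ 0.    -0.523 -0.005] now [0.5088 0.0113 0.0193] [-179.95  -29.98   89.71] F [0.4 0.9 0.5] w 0.0361 t 9.45
mm [ 229.8   -1.5 -156.9] rv [ 0.    -0.523 -0.005] now [0.5088 0.0113 0.0193] [-179.95  -29.98   89.71] F [0.4 0.9 0.5] w 0.0361 t 9.45
```

View pics/push2.png

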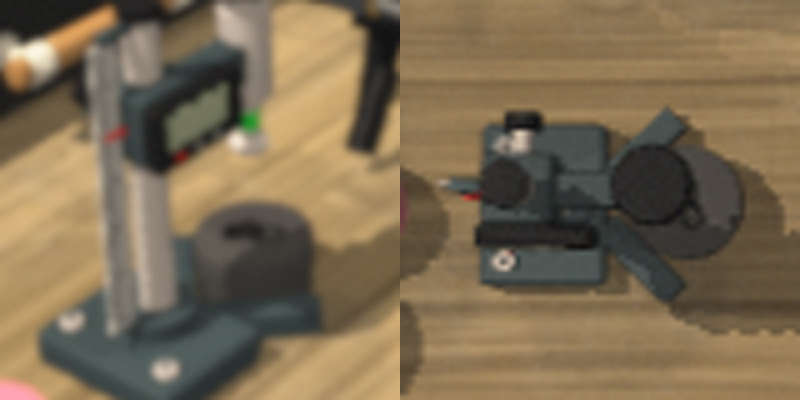

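The leveller now sits in the vee: in the top crop its right edge is at (743,202), bottom edge at about (690,258), and the vee tips are at (687,125) and (683,288). I'll check those edges against the home position.

```bash
python3 - <<'E'
from h import *
t=cam('top')
f=lambda x,y:((x-400+.5)/5-.5+205,(y+.5)/5-.5+225)
for n,q,z in(('right',(743,202),.032),('bottom',(690,258),.032),('tipU',(687,125),.016),('tipL',(683,288),.016),('pad',(651,184),.196)): print(n,onz(t,*f(*q),z)[:2].round(4))
# fit the disc edge: grey top of leveller vs others
b=cv2.cvtColor(t['image'],cv2.COLOR_RGB2HSV)[225:305,205:285]; 
for v in range(22,56,3): print(v,[tuple(int(k) for k in t['image'][225+v,205+u]) for u in range(66,72)])
E
```

```text
right [0.509  0.1015]
bottom [0.4787 0.1298]
tipU [0.5521 0.1339]
tipL [0.463  0.1351]
pad [0.5077 0.1322]
22 [(158, 131, 91), (157, 129, 90), (158, 132, 91), (155, 129, 89), (156, 131, 91), (156, 130, 89)]
25 [(152, 125, 88), (151, 127, 88), (151, 125, 87), (150, 125, 87), (148, 123, 85), (150, 125, 87)]
28 [(147, 122, 85), (148, 124, 87), (150, 123, 88), (151, 126, 86), (150, 124, 87), (150, 124, 86)]
31 [(150, 125, 88), (150, 125, 88), (152, 126, 89), (154, 128, 90), (152, 127, 92), (150, 126, 88)]
34 [(62, 58, 52), (72, 59, 43), (93, 78, 56), (94, 79, 56), (100, 83, 61), (109, 93, 67)]
37 [(76, 71, 68), (65, 60, 56), (70, 59, 43), (89, 71, 50), (91, 76, 54), (92, 75, 55)]
40 [(76, 71, 67), (72, 68, 62), (61, 55, 47), (90, 76, 55), (92, 76, 54), (92, 76, 54)]
43 [(54, 51, 49), (51, 47, 43), (62, 53, 43), (89, 74, 53), (90, 75, 53), (88, 74, 52)]
46 [(59, 53, 45), (82, 71, 52), (96, 80, 58), (97, 82, 59), (95, 79, 55), (93, 78, 55)]
49 [(94, 79, 57), (92, 77, 55), (94, 79, 58), (93, 79, 55), (95, 80, 59), (96, 80, 58)]
52 [(97, 81, 59), (99, 82, 59), (98, 82, 59), (96, 81, 57), (96, 80, 57), (98, 82, 59)]
55 [(98, 82, 61), (99, 83, 60), (97, 83, 59), (100, 83, 60), (100, 83, 60), (100, 85, 59)]
```

{"fn": "drive_tool", "kwargs": {
  "moves": [
    {"x": 19,"y": 0,"z": -37,"rx": 0,"ry": -0.08,"rz": 0,"fingers": 1},
    {"x": 38,"y": 0,"z": -74,"rx": 0,"ry": -0.17,"rz": 0,"fingers": 1},
    {"x": 57,"y": -0.5,"z": -111,"rx": 0,"ry": -0.26,"rz": 0,"fingers": 1},
    {"x": 77,"y": -0.5,"z": -149,"rx": 0,"ry": -0.35,"rz": -0.003,"fingers": 1},
    {"x": 96,"y": -1,"z": -186,"rx": 0,"ry": -0.44,"rz": -0.005,"fingers": 1},
    {"x": 115.5,"y": -1,"z": -223,"rx": 0,"ry": -0.523,"rz": -0.005,"fingers": 1},
    {"x": 144,"y": -1,"z": -206,"rx": 0,"ry": -0.523,"rz": -0.005,"fingers": 1},
    {"x": 172,"y": -1,"z": -190,"rx": 0,"ry": -0.523,"rz": -0.005,"fingers": 1},
    {"x": 201,"y": -1.5,"z": -173,"rx": 0,"ry": -0.523,"rz": -0.005,"fingers": 1},
    {"x": 230,"y": -1.5,"z": -157,"rx": 0,"ry": -0.523,"rz": -0.005,"fingers": 1},
    {"x": 230,"y": -1.5,"z": -157,"rx": 0,"ry": -0.523,"rz": -0.005,"fingers": 1}
  ]
}}

```text
time_s: 10.98
tool_pos: [0.5053, 0.1399, 0.2706]
tool_rot: [180.0, -0.1, 90.8]
force: [-1.0, -1.4, -0.3]
grip_width: 0.0005
grasp_force: 0.0
```

```bash
python3 - <<'E'
from h import *
plan([.508,.132,.210],lean(0)); plan([.508,.132,.136],lean(0))
E
```

```text
mm [-8.   2.6 60.6] rv [ 0.    -0.002  0.013] now [0.5053 0.1399 0.2706] [ 1.800e+02 -1.400e-01  9.076e+01] F [-1.  -1.4 -0.3] w 0.0005 t 10.975
mm [ -8.2   2.6 134.6] rv [ 0.    -0.002  0.013] now [0.5053 0.1399 0.2706] [ 1.800e+02 -1.400e-01  9.076e+01] F [-1.  -1.4 -0.3] w 0.0005 t 10.975
```

{"fn": "drive_tool", "kwargs": {
  "moves": [
    {"x": 0,"y": 0,"z": 0,"rx": 0,"ry": 0,"rz": 0,"fingers": 1},
    {"x": 0,"y": 0,"z": 0,"rx": 0,"ry": 0,"rz": 0,"fingers": 1},
    {"x": 0,"y": 0,"z": 0,"rx": 0,"ry": 0,"rz": 0,"fingers": 1}
  ]
}}

```text
time_s: 11.35
tool_pos: [0.5069, 0.1341, 0.2705]
tool_rot: [180.0, -0.0, 90.2]
force: [0.7, 0.1, 0.4]
grip_width: 0.0003
grasp_force: 0.0
```

```bash
python3 - <<'E'
from h import *
plan([.508,.132,.210],lean(0)); plan([.508,.132,.136],lean(0))
E
```

```text
mm [-2.2  1.  60.5] rv [ 0.    -0.001  0.004] now [0.5069 0.1341 0.2705] [ 1.7998e+02 -3.0000e-02  9.0200e+01] F [0.7 0.1 0.4] w 0.0003 t 11.35
mm [ -2.2   1.  134.5] rv [ 0.    -0.001  0.004] now [0.5069 0.1341 0.2705] [ 1.7998e+02 -3.0000e-02  9.0200e+01] F [0.7 0.1 0.4] w 0.0003 t 11.35
```

{"fn": "drive_tool", "kwargs": {
  "moves": [
    {"x": -2,"y": 1,"z": 20,"rx": 0,"ry": 0,"rz": 0.004,"fingers": 1},
    {"x": -2,"y": 1,"z": 40,"rx": 0,"ry": 0,"rz": 0.004,"fingers": 1},
    {"x": -2,"y": 1,"z": 55,"rx": 0,"ry": 0,"rz": 0.004,"fingers": 1},
    {"x": -2,"y": 1,"z": 61,"rx": 0,"ry": 0,"rz": 0.004,"fingers": 1},
    {"x": -2,"y": 1,"z": 64,"rx": 0,"ry": 0,"rz": 0.004,"fingers": 1},
    {"x": -2,"y": 1,"z": 67,"rx": 0,"ry": 0,"rz": 0.004,"fingers": 1},
    {"x": -2,"y": 1,"z": 70,"rx": 0,"ry": 0,"rz": 0.004,"fingers": 1},
    {"x": -2,"y": 1,"z": 74,"rx": 0,"ry": 0,"rz": 0.004,"fingers": 1},
    {"x": -2,"y": 1,"z": 78,"rx": 0,"ry": 0,"rz": 0.004,"fingers": 1},
    {"x": -2,"y": 1,"z": 82,"rx": 0,"ry": 0,"rz": 0.004,"fingers": 1},
    {"x": -2,"y": 1,"z": 86,"rx": 0,"ry": 0,"rz": 0.004,"fingers": 1},
    {"x": -2,"y": 1,"z": 90,"rx": 0,"ry": 0,"rz": 0.004,"fingers": 1},
    {"x": -2,"y": 1,"z": 90,"rx": 0,"ry": 0,"rz": 0.004,"fingers": 1}
  ]
}}

```text
time_s: 12.98
tool_pos: [0.508, 0.1332, 0.1801]
tool_rot: [180.0, -0.1, 90.1]
force: [1.2, -0.3, 1.1]
grip_width: 0.0003
grasp_force: 0.4
```

```bash
python3 - <<'E'
from h import *
plan([.508,.132,.150],lean(0)); plan([.508,.132,.136],lean(0))
E
```

```text
mm [-1.2  0.  30.1] rv [ 0.001 -0.001  0.001] now [0.508  0.1332 0.1801] [ 1.7997e+02 -7.0000e-02  9.0070e+01] F [ 1.2 -0.3  1.1] w 0.0003 t 12.975
mm [-1.2  0.  44.1] rv [ 0.001 -0.001  0.001] now [0.508  0.1332 0.1801] [ 1.7997e+02 -7.0000e-02  9.0070e+01] F [ 1.2 -0.3  1.1] w 0.0003 t 12.975
```

```bash
cat >> h.py <<'E'
def green(c):
    h=cv2.cvtColor(c['image'],cv2.COLOR_RGB2HSV)[280:350,250:320]
    m=((h[...,0]>50)&(h[...,0]<75)&(h[...,1]>130)).astype(np.uint8)
    ys,xs=np.nonzero(m); 
    if len(ys)==0: return None
    u,v=xs.mean()+250,ys.mean()+280
    # height on foot axis: row match
    zs=np.linspace(0,.2,401); vs=[proj(c,[.508,.132,z])[1] for z in zs]
    z=lambda r:float(np.interp(-r,-np.array(vs),zs))
    return len(ys),u,v,'z mid',z(v),'top',z(ys.min()+280-.5),'bot',z(ys.max()+280+.5),'u pred',proj(c,[.508,.132,z(v)])[0]
E
python3 - <<'E'
from h import *
c=cam('side'); print(green(c)); print(sensors.get_obs()['force'])
c['image']=cv2.imread('pics/side0.png')[:,:,::-1].copy(); print(green(c))
E
```

```text
(11, np.float64(296.6363636363636), np.float64(301.90909090909093), 'z mid', 0.07828957123324164, 'top', 0.081546282743645, 'bot', 0.07460253843166584, 'u pred', np.float64(296.3452326972538))
[0.5497727  0.913713   1.22994379]
(11, np.float64(296.6363636363636), np.float64(294.90909090909093), 'z mid', 0.09438549874473957, 'top', 0.09760073972528005, 'bot', 0.09074541416872271, 'u pred', np.float64(296.0351658686852))
```

{"fn": "drive_tool", "kwargs": {
  "moves": [
    {"x": -0.5,"y": 0,"z": 4,"rx": 0,"ry": 0,"rz": 0,"fingers": 1},
    {"x": -1,"y": 0,"z": 9,"rx": 0,"ry": 0,"rz": 0,"fingers": 1},
    {"x": -1,"y": 0,"z": 14,"rx": 0,"ry": 0,"rz": 0,"fingers": 1},
    {"x": -1,"y": 0,"z": 19,"rx": 0,"ry": 0,"rz": 0,"fingers": 1},
    {"x": -1,"y": 0,"z": 24,"rx": 0,"ry": 0,"rz": 0,"fingers": 1},
    {"x": -1,"y": 0,"z": 28,"rx": 0,"ry": 0,"rz": 0,"fingers": 1},
    {"x": -1,"y": 0,"z": 30,"rx": 0,"ry": 0,"rz": 0,"fingers": 1},
    {"x": -1,"y": 0,"z": 30,"rx": 0,"ry": 0,"rz": 0,"fingers": 1}
  ]
}}

```text
time_s: 14.02
tool_pos: [0.5079, 0.1322, 0.1503]
tool_rot: [180.0, -0.1, 90.1]
force: [0.5, 1.6, 1.9]
grip_width: 0.0005
grasp_force: 1.1
```

```bash
python3 - <<'E'
from h import *
plan([.508,.132,.136],lean(0)); print(green(cam('side')),env.tip_extent)
E
```

```text
mm [-0.2  0.1 14.3] rv [ 0.    -0.001  0.001] now [0.5079 0.1322 0.1503] [ 1.7997e+02 -5.0000e-02  9.0080e+01] F [0.5 1.6 1.9] w 0.0005 t 14.025
(11, np.float64(297.6363636363636), np.float64(314.9090909090909), 'z mid', 0.047843058348663016, 'top', 0.05117850067412223, 'bot', 0.044066815794768795, 'u pred', np.float64(296.91998313837513)) 0.008
```

{"fn": "drive_tool", "kwargs": {
  "moves": [
    {"x": 0,"y": 0,"z": 2,"rx": 0,"ry": 0,"rz": 0,"fingers": 1},
    {"x": 0,"y": 0,"z": 4,"rx": 0,"ry": 0,"rz": 0,"fingers": 1},
    {"x": 0,"y": 0,"z": 6,"rx": 0,"ry": 0,"rz": 0,"fingers": 1},
    {"x": 0,"y": 0,"z": 8,"rx": 0,"ry": 0,"rz": 0,"fingers": 1},
    {"x": 0,"y": 0,"z": 10,"rx": 0,"ry": 0,"rz": 0,"fingers": 1},
    {"x": 0,"y": 0,"z": 10,"rx": 0,"ry": 0,"rz": 0,"fingers": 1}
  ]
}}

```text
time_s: 14.82
tool_pos: [0.5079, 0.1319, 0.1406]
tool_rot: [180.0, -0.0, 90.0]
force: [-1.7, 0.7, 5.3]
grip_width: 0.0007
grasp_force: 2.5
```

```bash
python3 - <<'E'
from h import *
plan([.508,.132,.136],lean(0)); c=cam('side'); print(green(c))
a=cv2.resize(c['image'][280:350,255:325],(560,560),interpolation=cv2.INTER_CUBIC)
cv2.imwrite('pics/press1.png',a[:,:,::-1])
E
```

```text
mm [0.1 0.1 4.6] rv [ 0.    -0.     0.001] now [0.5079 0.1319 0.1406] [ 1.7998e+02 -3.0000e-02  9.0050e+01] F [-1.7  0.7  5.3] w 0.0007 t 14.825
(7, np.float64(297.2857142857143), np.float64(317.42857142857144), 'z mid', 0.041857581819275264, 'top', 0.044066815794768795, 'bot', 0.03930376313516648, 'u pred', np.float64(297.0312100558492))
```

View pics/press1.png

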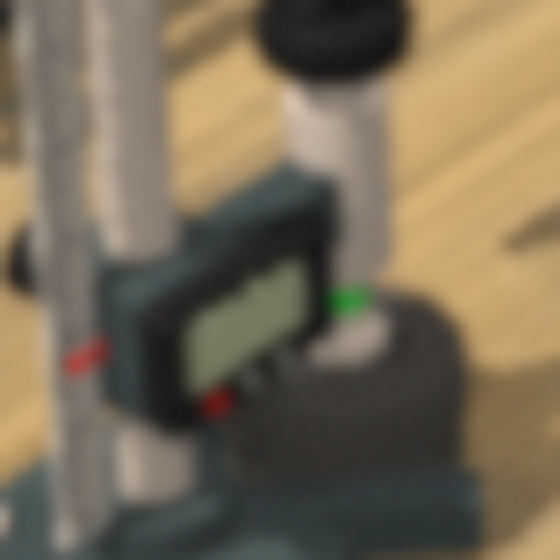

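The foot is on the leveller and the barrel lip has just started to cover the green band at (350,300). About 4.5 mm more will bring the lip to mid-band.

{"fn": "drive_tool", "kwargs": {
  "moves": [
    {"x": 0,"y": 0,"z": 1.5,"rx": 0,"ry": 0,"rz": 0,"fingers": 1},
    {"x": 0,"y": 0,"z": 3,"rx": 0,"ry": 0,"rz": 0,"fingers": 1},
    {"x": 0,"y": 0,"z": 4.4,"rx": 0,"ry": 0,"rz": 0,"fingers": 1},
    {"x": 0,"y": 0,"z": 4.4,"rx": 0,"ry": 0,"rz": 0,"fingers": 1},
    {"x": 0,"y": 0,"z": 4.4,"rx": 0,"ry": 0,"rz": 0,"fingers": 1}
  ]
}}

```text
time_s: 15.5
tool_pos: [0.5079, 0.1319, 0.1364]
tool_rot: [180.0, -0.0, 90.0]
force: [-2.2, 0.5, 7.1]
grip_width: 0.0006
grasp_force: 3.1
```

```bash
python3 - <<'E'
from h import *
plan([.508,.132,.136],lean(0)); c=cam('side'); print(green(c))
for v in range(308,328): print(v,[tuple(int(k) for k in c['image'][v,u]) for u in range(296,301)])
E
```

```text
mm [0.1 0.1 0.4] rv [ 0.    -0.     0.001] now [0.5079 0.1319 0.1364] [ 1.7997e+02 -2.0000e-02  9.0050e+01] F [-2.2  0.5  7.1] w 0.0006 t 15.5
None
308 [(52, 54, 52), (84, 81, 75), (116, 108, 99), (135, 125, 114), (138, 127, 116)]
309 [(52, 53, 50), (84, 80, 75), (115, 107, 98), (133, 123, 112), (136, 125, 113)]
310 [(54, 53, 51), (86, 81, 76), (115, 108, 98), (132, 122, 111), (135, 124, 113)]
311 [(56, 54, 50), (92, 86, 79), (120, 111, 101), (134, 123, 112), (136, 125, 113)]
312 [(66, 61, 57), (101, 93, 85), (126, 116, 105), (135, 125, 113), (136, 124, 113)]
313 [(72, 67, 61), (109, 100, 91), (129, 119, 108), (137, 125, 114), (136, 125, 113)]
314 [(77, 71, 65), (110, 101, 92), (131, 120, 109), (137, 125, 114), (136, 125, 113)]
315 [(77, 72, 66), (111, 102, 93), (130, 119, 108), (135, 125, 112), (134, 124, 112)]
316 [(74, 70, 63), (105, 100, 88), (123, 118, 103), (128, 124, 107), (127, 121, 106)]
317 [(64, 69, 56), (90, 101, 77), (106, 121, 91), (111, 124, 95), (111, 118, 95)]
318 [(55, 70, 50), (78, 105, 69), (93, 125, 81), (101, 127, 87), (110, 121, 94)]
319 [(58, 68, 51), (90, 105, 77), (110, 127, 95), (121, 132, 103), (131, 131, 111)]
320 [(69, 68, 58), (108, 106, 91), (133, 129, 111), (144, 137, 120), (152, 143, 127)]
321 [(77, 71, 64), (120, 111, 101), (148, 137, 123), (160, 148, 133), (163, 150, 135)]
322 [(81, 76, 69), (126, 116, 105), (154, 142, 128), (164, 150, 136), (162, 149, 135)]
323 [(87, 80, 74), (126, 115, 105), (149, 137, 124), (153, 140, 127), (148, 136, 123)]
324 [(92, 86, 77), (120, 110, 100), (134, 124, 112), (135, 123, 112), (125, 115, 105)]
325 [(83, 77, 70), (99, 92, 83), (106, 98, 89), (104, 96, 86), (95, 87, 79)]
326 [(66, 63, 57), (72, 68, 62), (76, 71, 64), (75, 70, 64), (71, 66, 60)]
327 [(60, 58, 53), (61, 58, 54), (61, 58, 53), (62, 59, 55), (62, 59, 54)]
```

```bash
python3 - <<'E'
from h import *
c=cam('side')
def zat(v,r):
    zs=np.linspace(0,.2,401); vs=[proj(c,[.508-.676*r,.132+.737*r,z])[1] for z in zs]
    return float(np.interp(-v,-np.array(vs),zs))
im=cv2.imread('pics/side0.png')[:,:,::-1]
for v in range(284,308): print(v,[tuple(int(k) for k in im[v,u]) for u in (296,297,298)])
print('now lip',zat(316.7,.013),'button bottom',zat(325.3,.010),'scale',zat(316,.013)-zat(317,.013))
E
```

```text
284 [(89, 85, 78), (117, 109, 99), (131, 121, 110)]
285 [(96, 89, 82), (121, 111, 102), (132, 122, 111)]
286 [(107, 99, 90), (127, 117, 107), (134, 123, 112)]
287 [(115, 106, 96), (131, 120, 109), (134, 123, 111)]
288 [(116, 106, 96), (131, 121, 109), (135, 124, 112)]
289 [(113, 103, 94), (130, 119, 108), (134, 123, 111)]
290 [(109, 100, 91), (128, 116, 105), (132, 122, 109)]
291 [(102, 96, 86), (121, 115, 101), (125, 123, 103)]
292 [(95, 101, 81), (110, 122, 93), (112, 129, 92)]
293 [(70, 110, 63), (84, 132, 74), (88, 139, 74)]
294 [(43, 117, 45), (49, 137, 50), (66, 144, 57)]
295 [(31, 120, 38), (34, 140, 44), (56, 146, 51)]
296 [(55, 127, 55), (51, 139, 53), (67, 144, 60)]
297 [(97, 138, 86), (87, 138, 79), (96, 140, 83)]
298 [(138, 146, 116), (123, 136, 105), (127, 136, 107)]
299 [(171, 161, 142), (149, 142, 125), (148, 140, 123)]
300 [(192, 175, 159), (167, 153, 138), (159, 145, 131)]
301 [(186, 171, 154), (167, 153, 139), (160, 146, 132)]
302 [(169, 153, 136), (159, 144, 129), (156, 141, 124)]
303 [(169, 148, 122), (165, 145, 120), (164, 144, 117)]
304 [(188, 158, 116), (184, 156, 115), (185, 156, 113)]
305 [(200, 166, 114), (198, 165, 113), (197, 163, 112)]
306 [(203, 169, 113), (200, 165, 111), (197, 163, 110)]
307 [(202, 168, 114), (197, 163, 111), (192, 158, 108)]
now lip 0.05207868364729041 button bottom 0.02974114569697559 scale 0.0023418554569101524
```

The lip stands near mid-band: a sliver of about 1.3 mm of green still shows below the occluding lip, as expected for a take-up near 9–10 mm. I'll lift straight off and verify.

{"fn": "drive_tool", "kwargs": {
  "moves": [
    {"x": 0,"y": 0,"z": -3,"rx": 0,"ry": 0,"rz": 0,"fingers": 1},
    {"x": 0,"y": 0,"z": -10,"rx": 0,"ry": 0,"rz": 0,"fingers": 1},
    {"x": 0,"y": 0,"z": -30,"rx": 0,"ry": 0,"rz": 0,"fingers": 1},
    {"x": 0,"y": 0,"z": -60,"rx": 0,"ry": 0,"rz": 0,"fingers": 1},
    {"x": 0,"y": 0,"z": -95,"rx": 0,"ry": 0,"rz": 0,"fingers": 1},
    {"x": 0,"y": 0,"z": -125,"rx": 0,"ry": 0,"rz": 0,"fingers": 1},
    {"x": -40,"y": 0,"z": -140,"rx": 0,"ry": 0,"rz": 0,"fingers": 1},
    {"x": -80,"y": 0,"z": -140,"rx": 0,"ry": 0,"rz": 0,"fingers": 1},
    {"x": -120,"y": 0,"z": -140,"rx": 0,"ry": 0,"rz": 0,"fingers": 1},
    {"x": -160,"y": 0,"z": -140,"rx": 0,"ry": 0,"rz": 0,"fingers": 1},
    {"x": -200,"y": 0,"z": -140,"rx": 0,"ry": 0,"rz": 0,"fingers": 1},
    {"x": -200,"y": 0,"z": -140,"rx": 0,"ry": 0,"rz": 0,"fingers": 1},
    {"x": -200,"y": 0,"z": -140,"rx": 0,"ry": 0,"rz": 0,"fingers": 1}
  ]
}}

```text
time_s: 17.23
tool_pos: [0.508, -0.0673, 0.2761]
tool_rot: [180.0, -0.1, 90.1]
force: [-0.4, 0.9, -0.0]
grip_width: 0.0003
grasp_force: 0.0
```

```bash
python3 - <<'E'
from h import *
c=cam('side');t=cam('top'); print(sensors.get_obs()['tool_pos'],sensors.get_obs()['force'])
for v in range(314,327): print(v,[tuple(int(k) for k in c['image'][v,u]) for u in (297,298)])
t0=cv2.imread('pics/top0.png')[:,:,::-1]; d=np.abs(t['image'].astype(int)-t0).max(2)
for n,(u,v,r) in dict(ring=(386,228,16),brush=(388,287,26),bell=(197,203,12),pink=(193,266,12),purple=(440,284,13)).items(): print(n,int((d[v-r:v+r,u-r:u+r]>30).sum()))
a=cv2.resize(c['image'][280:350,255:325],(400,400),interpolation=cv2.INTER_CUBIC)
b=cv2.resize(t['image'][225:305,205:285],(400,400),interpolation=cv2.INTER_CUBIC)
cv2.imwrite('pics/final.png',np.hstack([a,b])[:,:,::-1])
E
```

```text
[ 0.50814669 -0.06646105  0.27614153] [0.44384141 1.02387423 0.69998414]
314 [(109, 100, 91), (128, 117, 106)]
315 [(109, 100, 91), (129, 118, 107)]
316 [(102, 98, 86), (122, 117, 102)]
317 [(89, 100, 76), (104, 118, 89)]
318 [(77, 102, 67), (92, 122, 80)]
319 [(89, 103, 76), (108, 125, 92)]
320 [(107, 104, 89), (130, 127, 109)]
321 [(120, 111, 101), (147, 135, 122)]
322 [(125, 115, 104), (151, 139, 125)]
323 [(124, 115, 104), (147, 135, 122)]
324 [(117, 108, 97), (132, 122, 110)]
325 [(97, 90, 81), (104, 96, 87)]
326 [(71, 66, 61), (73, 69, 62)]
ring 176
brush 1005
bell 12
pink 0
purple 114
```

View pics/final.png

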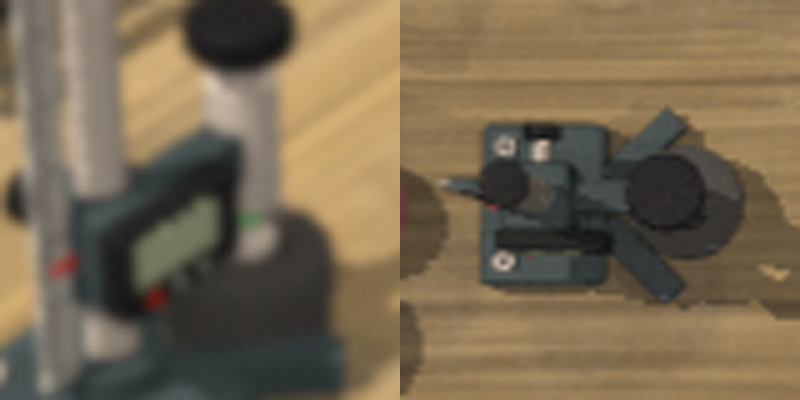

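The foot bears on the leveller with a sliver of green at (250,218) and the leveller is still in the vee. The differences at the brush and ring are probably the arm's shadow, so I'll check that quickly.

```bash
python3 - <<'E'
from h import *
for n,B in dict(side=dict(brush=(398,250,20,46),ring=(336,246,34,22)),top=dict(ring=(370,212,32,32),brush=(360,264,54,40),bell=(184,190,26,26))).items():
    c=cam(n); i0=cv2.cvtColor(cv2.imread(f'pics/{n}0.png'),cv2.COLOR_BGR2GRAY); i1=cv2.cvtColor(c['image'],cv2.COLOR_RGB2GRAY)
    for k,(x,y,w,h) in B.items():
        r=cv2.matchTemplate(i1[y-12:y+h+12,x-12:x+w+12],i0[y:y+h,x:x+w],cv2.TM_CCOEFF_NORMED); _,s,_,p=cv2.minMaxLoc(r); print(n,k,round(s,3),(p[0]-12,p[1]-12))
E
```

```text
side brush 0.892 (0, 0)
side ring 1.0 (0, 0)
top ring 0.7 (0, 0)
top brush 0.71 (0, 0)
top bell 0.984 (0, 0)
```

Nothing else has moved, so I'm handing it in.

```bash
python3 -c "
from h import *
print(workorder.sign_off())"
```

```text
the job is handed in; nothing more can be done
None
```

The job is done and handed in: the leveller is home in the vee, the foot bears on it with the barrel lip about mid green band (estimated take-up 9–10 mm of 20), the arm is clear, and the ring, brush and bell have not moved.

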